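# Turn the recipe binder's divider

### The job

The stiff orange divider of the recipe binder stands half raised over the left-hand page. Push it with your fingertips up from beneath its free edge, over the rings, and press it down until it lies flat on the right-hand page, then take your hand away. Turn it gently without throwing it over, do not pinch it between the fingers, leave the binder lying where it is, and leave the brown mug, the pepper mill and the egg timer alone.

Things in the scene. Friction and masses are not known exactly. Their poses are not given: they have to be found in the camera images.
- recipe_binder: Small ring binder lying open and loose on the worktop, 150 mm along its spine (own x), 230 mm across (own y), about 0.9 kg; green covers 4 mm thick, a white block of pages on each side with its top 17 mm above the worktop, from 15 to 99 mm off the spine line. Origin on the worktop under the middle of the spine; own x runs along the spine away from the robot, own y to the left-hand page, z up. Its yaw varies by up to 0.4 rad.
- spine_axis (a point): Point on the axis about which the divider turns (the centre line of the three steel rings, radius 14 mm), 22 mm above the binder's origin, midway along the spine; axes as the binder's.
- divider (a joint): Angle of the divider about the ring axis: 0 lying flat on the left-hand page (binder's +y), pi/2 upright, pi (its stop) flat on the right-hand page (binder's -y). Starts between 0.5 and 0.85 rad. The hinge is stiff, friction 0.08 N m: the divider stays at any angle where it is left, and about 1 to 2 N at its free edge turns it. It weighs 0.06 kg.
- divider_tab (a point): Outer end of the divider's tab, midway along its free edge, 106 mm from the ring axis. The divider is a rigid orange plate 124 mm along the spine, 3 mm thick (6 mm where faced), from 9 to 93 mm off the axis; the tab is 36 mm long along the spine and sticks out 13 mm beyond the free edge. Axes turn with the divider: own y points from the ring axis to the tab; own z is the plate's normal (up at 0, down at pi).
- divider_upper: Orange facing plate 112 x 64 x 1.5 mm fixed on the divider's one side, 23 to 87 mm off the axis (up at joint value 0, down at pi). Origin on the ring axis.
- divider_under: Blue facing plate of the same size and place on the divider's other side (down at joint value 0, up at pi): the side to push. Origin on the ring axis.
- mug: Pinkish-brown mug, 80 x 112 x 98 mm, loose behind the binder. Origin at the centre of its underside. Bystander.
- mill: Wooden pepper mill, 58 mm across, 170 mm high, loose behind the binder. Origin at the centre of its underside. Bystander.
- timer: Round egg timer with a green top, 60 mm across, 42 mm high, loose on the right of the binder. Origin at the centre of its underside. Bystander.

How it is judged (in metres and radians):
On the way:
1. the divider has been pushed past upright (value of joint divider between 1.6 and 2.9 rad), for 0.05 s.
At the end, for the whole second after the job is handed in: The divider lies flat on the right-hand page (joint within 0.09 rad of its stop) and at rest; the binder is flat on the worktop within 30 mm of where it lay, and mug, mill and timer are within 30 mm of where they stood (value of joint divider above 3.05 rad and velocity of joint divider below 0.05 rad/s and distance of each of recipe_binder, mug, mill, timer from where it was at the start of the episode below 0.03 m and height (world z) of recipe_binder below 0.01 m); the robot touches nothing.
It fails at once if the divider was pinched between the fingers (both faces pressed at once) (contact force between the fingers and divider_upper above 0.5 N and contact force between the fingers and divider_under above 0.5 N).
It fails at once if the divider was thrown over (faster than 5 rad/s) (velocity of joint divider above 5 rad/s).
It fails at once if the binder was lifted, tipped or shoved more than 30 mm (height (world z) of recipe_binder above 0.02 m or angle between recipe_binder's own z axis and vertical above 0.12 rad or distance of recipe_binder from where it was at the start of the episode above 0.03 m).
It fails at once if the mug, mill or timer was knocked or carried off (distance of any of mug, mill, timer from where it was at the start of the episode above 0.03 m or angle between any of mug, mill, timer's own z axis and vertical above 0.5 rad).
It also fails if it takes over 42 s, if anything falls off the work surface, if the arm or the gripper's body presses on something with over 40 N, if the wrist force passes 120 N, or if a joint passes its speed limit or range.

### The arm

A 6-joint arm with a two-finger parallel gripper is mounted at the origin on a cart in front of the work surface, level with it; the furniture and walls round the work are solid. World frame = base frame: x ahead of the robot, y to its left, z up, the work surface at z = 0. Lengths are in m, angles in degrees, forces in N, time in s.
With the tool pointing down it reaches from about 0.4 to 0.825 m from the base axis. Payload 7 kg.
Tool frame: the origin (TCP) lies at the very end of the fingers, on their centre line; the grasp point (between the pads) lies 19 mm behind it (r.hold_point_z is the distance from the TCP to the grasp point, in m); x points along the fingers, y is the direction in which the jaws open and shut, and the axes are right-handed (so a half turn about x gives the same grasp; the last joint's range is limited). The gripper opens to 88 mm and grips with 3 to 60 N. Pads are 19 mm wide; open, the fingers measure 130 mm over their backs; the gripper's body (78 mm by 193 mm) begins 47 mm behind the grasp point.
Start: joints at [81.538, 20.546, 0.682, 0, -70.136, -16.507], TCP at [0.285, 0.612, 0.227] pointing down, gripper open.
Joint ranges: [-176.03, 176.03], [-82.01, 121.73], [-58.28, 71.71], [-173.87, 95.51], [-174.79, -0.11], [-173.66, 173.66]. Speed limits (degrees/s): [136.94, 136.94, 172.46, 180, 180, 180].

### API

Orientations are given as [roll, pitch, yaw] about the fixed x, y, z axes, in that order (R = Rz(yaw) Ry(pitch) Rx(roll)).
In Python, from plant import r gives the robot as it stands. The module is installed in compiled form; this text tells all that it offers.
- The arm moves only by the shell command python3 -m creep 'ROWS' [FORCE]. ROWS is JSON, a list of rows, each a list of 7 numbers: the turn, a rotation vector about the tool's x, y, z in rad, then the shift along the tool's x, y, z in cm, then the opening in per cent of the stroke, from 0 (shut) to 100 (fully open). In form: [[rx, ry, rz, x, y, z, fingers], ...]. A call has 1 to 8 rows; each row shifts and turns the commanded pose from where the row before left it, along the tool's axes as they then stand; what a row does not reach is not made up. A row lasts 1/10 s, in which the tool goes at most 50 mm and 8.59 degrees, less where a joint would pass 70% of its speed; a pose out of reach is approached as far as the arm can. A call is refused whole if a number of a shift passes 5 or a number of a turn 0.15, either way. A call with a gripper value outside its range is refused whole. The fingers move at their own pace and stop on an object; FORCE is the grip in N (left out, the last holds). Time passes only in rows, so rows that do not move let the fingers close. It gives the time, the measured TCP pose, the force and the opening at its end, in the units of the state.
- r.get_state(): the state, without advancing time (a new reading comes with each control period).
- r.capture(name): name is "side" or "top" or "wrist"; returns (picture, depth): 480x640x3 uint8, blue, green, red; 480x640 float32, m along the optical axis (not along the pixel's ray), 0 where there is no reading.
- r.camera_info(name): a dict with "fovy" (degrees; the focal length in pixels is half the picture's height over the tangent of half this angle, whatever the lens; pixels are square), "cx", "cy" (the principal point, pixels), "dist_coeffs" ([k1, k2, p1, p2, k3] as OpenCV has them; the pictures are not rectified), "camera_from_world" (4x4, takes a point from world to camera coordinates). Camera axes: x right, y down, z forward; pixel columns grow to the right and rows downward; lengths in m; the calibration is good to about 2 mm. A picture is of the moment at which its call begins: read the wrist's pose just before it. camera_info takes no time and is no camera call; for the wrist camera it gives the pose at the moment of the call.
- r.close_job(): hands the job in, once; it reports no verdict.
Trained networks look in the newest picture that a camera, given by its name, has taken for a name from the list of things; names that differ only in an ending like _2 or _b are one class to them, and where a whole thing is asked for, a point or a joint stands for the part that bears it (a point fixed in the world has none). Each returns a list of dicts, best first, with "score" (0 to 1); they miss things now and then, are a little off and sometimes report something else, mostly with a low value. They report only what shows in the picture. A call takes as long as a camera call.
- r.look_for(query, camera): "rect" ([left, top, right, bottom] in pixels, round what is visible of it).
- r.masks_of(query, camera): "pixels" (480x640 bool, what is visible of it) and "rect" ([left, top, right, bottom] in pixels, round what is visible of it).
The state is a dict: "time_s": time; "joints": joint angles; "qd": joint speeds; "joint_torque": joint torques, N m; "tcp_pos": TCP position; "eef_rot": TCP orientation; "contact_force": force on the tool from outside, world axes, zero at the start; "moment": the same for the moment, N m; "gripper_width": finger opening in m.
Only numpy, scipy, OpenCV 4.12 (cv2) and the standard library are available. Lean on these libraries where they do the work, as an engineer would, in place of code of your own. Each camera call takes 0.05 s, during which the arm holds its last target. There are 200 camera calls.

## Working session

There is one attempt and no reset: what is moved stays moved. The work goes in short steps, Python scripts to look and compute and a shell command to move; the robot and the scene stay as the last step left them, time stands still between calls to the robot, and variables do not carry over. Pictures are saved under pics/ and viewed, about 8 in all and at most 12, crops included, and the job is handed in when it is done.

```bash
mkdir -p pics
cat > h.py <<'E'
import numpy as np, cv2
from plant import r
from scipy.spatial.transform import Rotation as R
def cam(n):
    i=r.camera_info(n); f=240/np.tan(np.radians(i["fovy"]/2))
    K=np.array([[f,0,i["cx"]],[0,f,i["cy"]],[0,0,1]]); return K,np.array(i["dist_coeffs"],float),np.array(i["camera_from_world"])
def cloud(n,depth,c=None):
    K,d,T=c or cam(n); v,u=np.mgrid[0:480,0:640]
    p=cv2.undistortPoints(np.stack([u,v],-1).reshape(-1,1,2).astype(float),K,d).reshape(480,640,2)
    P=np.dstack([p*depth[...,None],depth]); return (P-T[:3,3])@T[:3,:3]
def proj(n,X):
    K,d,T=cam(n); return cv2.projectPoints(np.array(X,float).reshape(-1,3),cv2.Rodrigues(T[:3,:3])[0],T[:3,3],K,d)[0].reshape(-1,2)
E
python3 - <<'E'
from h import *
s=r.get_state(); print(s['time_s'],s['tcp_pos'],s['eef_rot'],s['gripper_width'],s['contact_force'])
for n in ["side","top"]:
    im,d=r.capture(n); cv2.imwrite(f"pics/{n}0.png",im); P=cloud(n,d)
    T=cam(n)[2]; print(n,"cam at",-T[:3,:3].T@T[:3,3])
    for q in ["recipe_binder","divider_tab","divider_upper","divider_under","mug","mill","timer"]:
        for m in r.masks_of(q,n)[:1]:
            k=m["pixels"]&(d>0); X=P[k]
            if len(X): print(n,q,round(m["score"],2),m["rect"],len(X),np.median(X,0).round(3),np.percentile(X,2,0).round(3),np.percentile(X,98,0).round(3))
E
```

```text
0.0 [0.28475983 0.61142997 0.22562384] [  95.06785398   89.90272544 -109.90903302] 0.08775138015313436 [ 0.03686738 -0.26560015 -0.64352861]
side cam at [ 0.4186744  -0.51268849  0.92133088]
side recipe_binder 0.7 [236.0, 197.9, 320.2, 302.2] 6503 [ 0.498 -0.048  0.018] [ 0.422 -0.155  0.002] [0.572 0.044 0.073]
side divider_tab 0.83 [245.2, 196.2, 305.2, 244.3] 2251 [0.507 0.001 0.053] [ 0.449 -0.037  0.029] [0.566 0.042 0.075]
side divider_upper 0.86 [246.4, 199.9, 299.7, 236.4] 1561 [0.507 0.003 0.054] [ 0.454 -0.027  0.037] [0.561 0.034 0.071]
side mug 0.69 [333.9, 96.9, 369.8, 146.1] 1313 [0.771 0.187 0.07 ] [0.732 0.128 0.017] [0.809 0.229 0.099]
side mill 0.54 [242.1, 193.8, 305.5, 246.7] 2382 [0.506 0.001 0.052] [ 0.447 -0.038  0.008] [0.566 0.049 0.076]
side timer 0.36 [246.2, 193.5, 303.3, 245.0] 2337 [0.507 0.002 0.053] [ 0.448 -0.038  0.018] [0.567 0.045 0.076]
top cam at [ 0.38823313 -0.07753941  1.29538471]
top recipe_binder 0.63 [249.1, 246.3, 350.0, 324.7] 6419 [ 0.498 -0.043  0.017] [ 0.423 -0.153  0.   ] [0.576 0.067 0.072]
top divider_tab 0.83 [255.6, 246.6, 300.9, 308.0] 1969 [0.508 0.003 0.053] [ 0.449 -0.038  0.028] [0.567 0.043 0.076]
top divider_upper 0.76 [262.0, 252.4, 293.8, 307.4] 1380 [0.508 0.003 0.054] [ 0.454 -0.029  0.035] [0.562 0.032 0.071]
top mug 0.95 [174.4, 142.8, 223.2, 187.8] 1296 [0.781 0.191 0.05 ] [0.734 0.129 0.004] [0.809 0.226 0.099]
top mill 0.7 [325.9, 145.2, 352.6, 181.3] 858 [ 0.748 -0.139  0.124] [ 0.735 -0.166 -0.001] [ 0.815 -0.115  0.168]
top timer 0.77 [410.8, 284.7, 440.1, 315.6] 575 [ 0.45  -0.322  0.041] [ 0.424 -0.35   0.021] [ 0.477 -0.296  0.046]
```

Run:
```python
from h import *
from scipy.optimize import least_squares
im,d=r.capture("top"); P=cloud("top",d)
mu=r.masks_of("divider_upper","top")[0]["pixels"]&(d>0)
mb=r.masks_of("recipe_binder","top")[0]["pixels"]
X=P[cv2.erode(mu.astype(np.uint8),np.ones((5,5)))>0]
c=X.mean(0); n=np.linalg.svd(X-c)[2][2]; n*=np.sign(n[2])
print("plane c",c.round(4),"n",n.round(3),"tilt",np.arccos(n[2]),"yaw of spine",np.arctan2(-n[0]*np.sign(-n[1])*1,-n[1]*np.sign(-n[1])*-1))
# own y horizontal direction: n=(cos a) z - sin a * yhat
a=np.arccos(n[2]); yh=-n[:2]/np.linalg.norm(n[:2]); print("yhat",yh,"binder yaw from n",np.arctan2(-yh[0],yh[1]))
# white pages / covers
hull=cv2.minAreaRect(np.argwhere(mu)[:,::-1].astype(np.float32)); 
B=P[mb&(d>0)]; B=B[(B[:,2]<0.025)]
rect=cv2.minAreaRect(B[:,:2].astype(np.float32)); print("low binder rect",rect)
rect=cv2.minAreaRect(X[:,:2].astype(np.float32)); print("upper rect",rect)
bl=im[200:360,200:460]; a1=cv2.resize(bl,None,fx=3,fy=3,interpolation=cv2.INTER_CUBIC); cv2.imwrite("pics/top1.png",a1)
```

```text
plane c [0.5059 0.0037 0.0541] n [-0.087 -0.523  0.848] tilt 0.5587989186841648 yaw of spine 2.9762274433709366
yhat [0.16461257 0.9863583 ] binder yaw from n -0.1653652102188566
low binder rect ((0.5009952187538147, -0.04359741508960724), (0.2336052656173706, 0.15426377952098846), 81.03038024902344)
upper rect ((0.508208692073822, 0.0024249590933322906), (0.045055780559778214, 0.10411224514245987), 81.06582641601562)
```

View pics/top1.png

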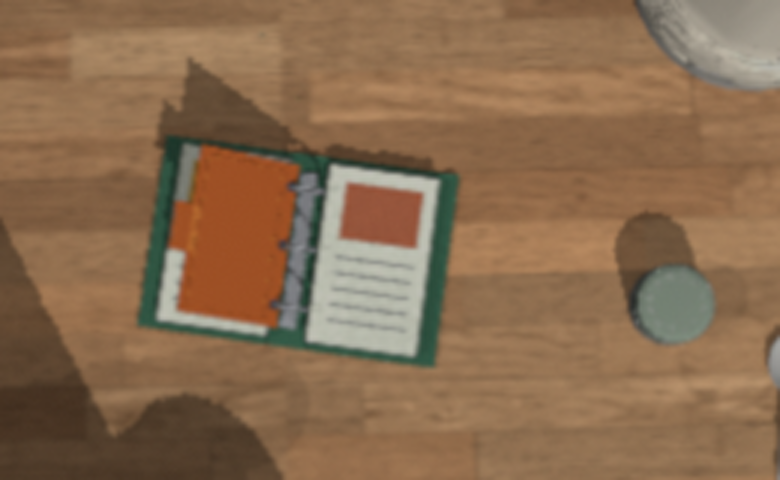

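View pics/side0.png

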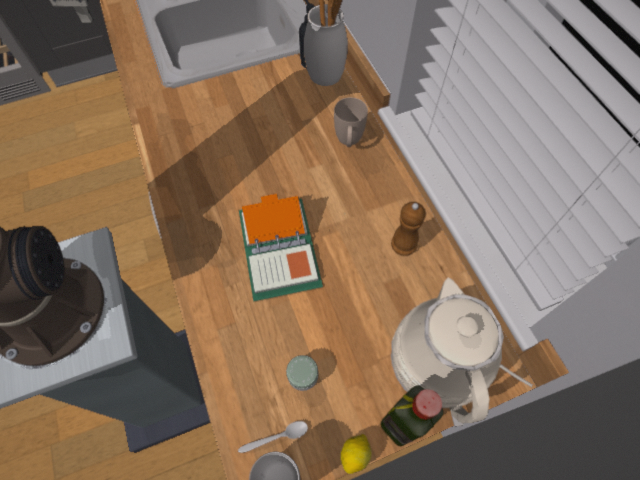

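The binder is centred near (0.501, -0.044) with a yaw of about -9°, and the divider is at about 0.56 rad. The divider shows orange in the crop at about (235,235), the rings at (295,240) and the timer at (672,303). The mug and mill sit well behind. I'll work out the approach next.

```bash
cat >> h.py <<'E'
O=np.array([0.501,-0.0436]); YAW=-0.158
ux=np.array([np.cos(YAW),np.sin(YAW),0]); uy=np.array([-np.sin(YAW),np.cos(YAW),0]); uz=np.array([0,0,1.])
def pose(y,z,th,s=1,x=0.0):
    "target: x,y in the binder frame, z world, th = tilt from vertical (deg) pointing right/down, s = sign of jaw axis"
    t=np.radians(th); X=-np.sin(t)*uy-np.cos(t)*uz; Y=s*ux
    return np.r_[O,0]+x*ux+y*uy+z*uz, R.from_matrix(np.c_[X,Y,np.cross(X,Y)])
def now():
    s=r.get_state(); return np.array(s["tcp_pos"]),R.from_euler("xyz",s["eef_rot"],degrees=True),s
def inb(p): q=p-np.r_[O,0]; return np.array([q@ux,q@uy,q[2]])
def go(P0,P1):
    "turn in the old tool axes (rad); shift in the new and in the old tool axes (cm)"
    (p0,R0),(p1,R1)=P0,P1
    print("rotvec",(R0.inv()*R1).as_rotvec().round(3),"shift old axes",(R0.inv().apply(p1-p0)*100).round(2),"new axes",(R1.inv().apply(p1-p0)*100).round(2))
E
python3 - <<'E'
from h import *
p,Rn,s=now(); print(inb(p)); print(Rn.as_matrix().round(3)); print(s["joints"])
for sg in (1,-1):
    go((p,Rn),pose(.15,.16,50,sg))
E
```

```text
[-0.31648609  0.61331583  0.22655757]
[[-0.    -0.422 -0.907]
 [-0.    -0.907  0.422]
 [-1.     0.    -0.   ]]
[ 8.15367602e+01  2.05470445e+01  6.82365650e-01  3.04163088e-04
 -7.01373826e+01 -1.65070752e+01]
rotvec [-1.715 -0.604  0.8  ] shift old axes [  6.66  35.88 -43.14] new axes [39.77 31.65 24.68]
rotvec [1.205 0.745 0.562] shift old axes [  6.66  35.88 -43.14] new axes [ 39.77 -31.65 -24.68]
```

```bash
python3 -m creep '[[0,0,0,0,3,-3.6,0],[0,0,0,0,3,-3.6,0],[0,0,0,0,3,-3.6,0],[0,0,0,0,3,-3.6,0],[0,0,0,0,3,-3.6,0],[0,0,0,0,3,-3.6,0],[0,0,0,0,3,-3.6,0],[0,0,0,0,3,-3.6,0]]' 20; python3 -m creep '[[0,0,0,0,3,-3.6,0],[0,0,0,0,3,-3.6,0],[0,0,0,0,3,-3.6,0],[0,0,0,0,3,-3.6,0],[0.14,0,0,0,0,0,0],[0.14,0,0,0,0,0,0],[0.14,0,0,0,0,0,0],[0.14,0,0,0,0,0,0]]'; python3 -m creep '[[0.14,0,0,0,0,0,0],[0.14,0,0,0,0,0,0],[0.14,0,0,0,0,0,0],[0.14,0,0,0,0,0,0],[0.14,0,0,0,0,0,0],[0,0,0,0,0,0,0]]'
python3 - <<'E'
from h import *
p,Rn,s=now(); print(inb(p)); print(s["joints"],s["gripper_width"])
go((p,Rn),pose(.136,.15,50,-1))
E
```

```text
time_s: 1.75
tcp_pos: [0.4452, 0.271, 0.227]
eef_rot: [-108.3, 89.9, 46.7]
contact_force: [1.6, 0.6, 0.6]
gripper_width: 0.0291
time_s: 2.55
tcp_pos: [0.5247, 0.1028, 0.2267]
eef_rot: [-86.4, 90.0, 36.2]
contact_force: [0.2, 0.1, 0.2]
gripper_width: 0.0006
time_s: 3.15
tcp_pos: [0.5246, 0.1032, 0.2267]
eef_rot: [-42.8, 90.0, 39.9]
contact_force: [0.0, 0.1, -1.0]
gripper_width: 0.0005
[2.04681426e-04 1.48678572e-01 2.26703780e-01]
[ 3.21498795e+01  7.29942242e+00 -1.69998176e+01 -2.37611465e-03
 -6.56848056e+01 -3.94318783e+01] 0.00048626956528619665
rotvec [0.029 0.873 0.014] shift old axes [ 7.67  0.06 -1.27] new axes [5.9  0.02 5.06]
```

```bash
python3 -m creep '[[0.03,0.125,0,0,0,0,0],[0,0.125,0,0,0,0,0],[0,0.125,0,0,0,0,0],[0,0.125,0,0,0,0,0],[0,0.125,0,0,0,0,0],[0,0.125,0,0,0,0,0],[0,0.125,0,0,0,0,0],[0,0,0,0,0,0,0]]'
python3 - <<'E'
from h import *
p,Rn,s=now(); print(inb(p)); print(s["joints"])
go((p,Rn),pose(.136,.093,50,-1)); go((p,Rn),pose(.075,.042,50,-1))
im,d=r.capture("wrist"); im2,_=r.capture("side")
cv2.imwrite("pics/w1.png",np.hstack([cv2.resize(im,(400,300)),cv2.resize(im2[120:360,140:460],(400,300))]))
E
```

```text
time_s: 3.95
tcp_pos: [0.5242, 0.1041, 0.2234]
eef_rot: [179.6, 39.3, -98.9]
contact_force: [-0.0, 0.1, -1.4]
gripper_width: 0.0008
[-0.00034944  0.14949588  0.2233957 ]
[ 49.29032175  27.98749087 -16.23113546  24.11460459 -91.67177931
 -67.3488979 ]
rotvec [ 0.009 -0.012  0.003] shift old axes [ 9.31 -0.1   9.23] new axes [ 9.42 -0.03  9.12]
rotvec [ 0.009 -0.012  0.003] shift old axes [17.26 -0.08  9.32] new axes [17.37 -0.03  9.11]
```

View pics/w1.png

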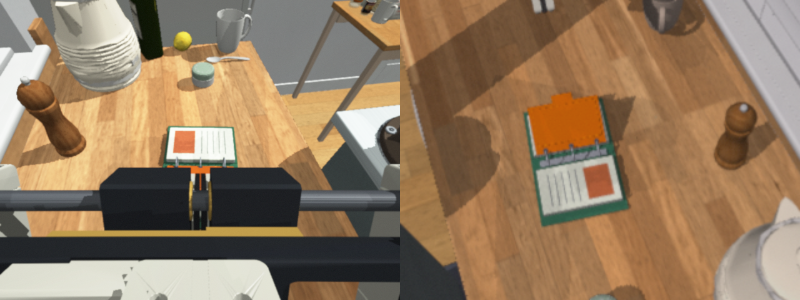

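Left half, the wrist view: the mill, mug and timer are all clear of the fingers. Right half, the side view: the divider is unchanged and the tool is lined up. I'll go down and in beneath the free edge.

```bash
python3 -m creep '[[0,0,0,0,0,3.1,0],[0,0,0,0,0,3.1,0],[0,0,0,0,0,3,0],[0,0,0,3,0,0,0],[0,0,0,3,0,0,0],[0,0,0,3.2,0,0,0],[0,0,0,0,0,0,0],[0,0,0,0,0,0,0]]'
python3 - <<'E'
from h import *
p,Rn,s=now(); print(inb(p)); 
go((p,Rn),pose(.075,.042,50,-1))
im2,d=r.capture("side"); P=cloud("side",d)
m=r.masks_of("divider_upper","side")[0]["pixels"]&(d>0)
X=P[cv2.erode(m.astype(np.uint8),np.ones((5,5)))>0]; n=np.linalg.svd(X-X.mean(0))[2][2]; print("angle",np.arccos(abs(n[2])),inb(X.mean(0)))
t=r.masks_of("divider_tab","side")[0]["pixels"]&(d>0); Q=np.array([inb(q) for q in P[t]]); print(np.percentile(Q,[1,99],axis=0).round(3))
cv2.imwrite("pics/s2.png",cv2.resize(im2[150:330,180:420],(720,540),interpolation=cv2.INTER_CUBIC))
E
```

```text
time_s: 4.85
tcp_pos: [0.5235, 0.0912, 0.0981]
eef_rot: [-179.8, 40.0, -98.8]
contact_force: [-0.5, -0.1, -0.0]
gripper_width: 0.0004
[0.00104569 0.13663868 0.09808604]
rotvec [0.    0.001 0.003] shift old axes [8.33 0.13 0.33] new axes [8.33 0.1  0.33]
angle 0.556925696417116 [-0.00168193  0.04696176  0.0542591 ]
[[-0.061  0.009  0.028]
 [ 0.06   0.09   0.078]]
```

View pics/s2.png

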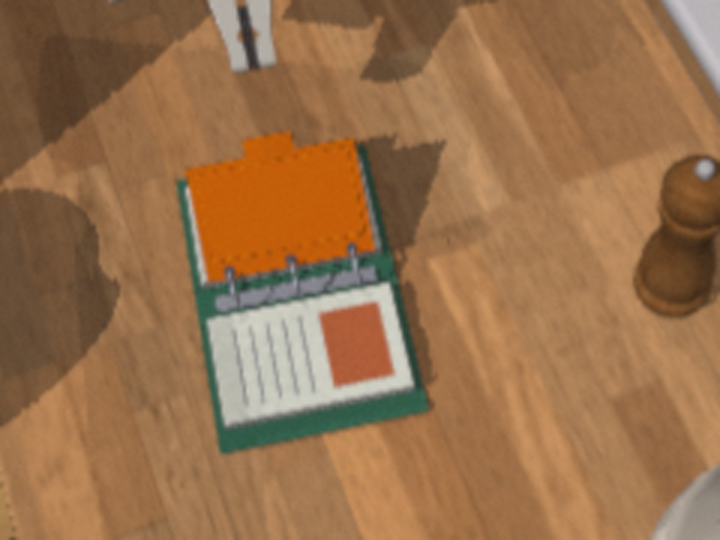

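```bash
python3 -m creep '[[0,0,0,2,0,0.1,0],[0,0,0,2,0,0.1,0],[0,0,0,2,0,0.1,0],[0,0,0,2.2,0,0,0],[0,0,0,0,0,0,0],[0,0,0,0,0,0,0]]'
cat >> h.py <<'E'
def tip(a,rr=.072):
    "TCP pose that has the divider at a deg"
    th=min(50,180-a); A=np.radians(a); u=np.array([np.cos(A),np.sin(A)]); m=np.array([-u[1],u[0]])
    q=np.array([0,.022])+rr*u-m*(.003+.0095*abs(np.sin(np.radians(th)+A))); return pose(*q,th,-1)
def rows(angles,P0=None):
    P0=P0 or now()[:2]
    for a in angles: 
        P1=tip(a); print(a,inb(P1[0]).round(3),end=" "); go(P0,P1); P0=P1
def div(n="side"):
    im,d=r.capture(n); P=cloud(n,d)
    for q in ("divider_upper","divider_under","divider_tab"):
        for M in r.masks_of(q,n)[:1]:
            X=P[(cv2.erode(M["pixels"].astype(np.uint8),np.ones((3,3)))>0)&(d>0)]
            if len(X)<40: continue
            Q=np.array([inb(p) for p in X])-[0,0,.022]; w=np.median(np.arctan2(Q[:,2],Q[:,1])); print(q,round(M["score"],2),len(X),"median polar angle",w.round(3),np.median(Q,0).round(3))
    return im
E
python3 - <<'E'
from h import *
p,Rn,s=now(); print(inb(p),s["contact_force"]); rows(range(36,181,6))
E
```

```text
time_s: 5.6
tcp_pos: [0.5144, 0.0321, 0.0426]
eef_rot: [-179.8, 39.9, -98.7]
contact_force: [0.1, 1.0, 0.0]
gripper_width: 0.0004
[0.00135836 0.0768292  0.04264382] [0.07787601 1.02966442 0.03648828]
36 [0.    0.066 0.054] rotvec [ 0.    -0.001  0.004] shift old axes [ 0.12  0.14 -1.61] new axes [ 0.12  0.14 -1.61]
42 [-0.     0.062  0.061] rotvec [0. 0. 0.] shift old axes [-0.14  0.   -0.75] new axes [-0.14  0.   -0.75]
48 [0.    0.057 0.067] rotvec [0. 0. 0.] shift old axes [-0.06 -0.   -0.77] new axes [-0.06 -0.   -0.77]
54 [0.    0.052 0.073] rotvec [0. 0. 0.] shift old axes [ 0.02  0.   -0.78] new axes [ 0.02  0.   -0.78]
60 [-0.     0.046  0.078] rotvec [0. 0. 0.] shift old axes [ 0.11  0.   -0.79] new axes [ 0.11  0.   -0.79]
66 [0.    0.04  0.083] rotvec [0. 0. 0.] shift old axes [ 0.2  -0.   -0.78] new axes [ 0.2  -0.   -0.78]
72 [0.    0.033 0.087] rotvec [0. 0. 0.] shift old axes [ 0.29  0.   -0.76] new axes [ 0.29  0.   -0.76]
78 [0.    0.025 0.09 ] rotvec [0. 0. 0.] shift old axes [ 0.37 -0.   -0.73] new axes [ 0.37 -0.   -0.73]
84 [-0.     0.017  0.093] rotvec [0. 0. 0.
[... 1194 characters left out ...]
  -0.061  0.061] rotvec [-0.    -0.105 -0.   ] shift old axes [0.75 0.   0.01] new axes [ 0.75  0.   -0.07]
156 [-0.    -0.065  0.054] rotvec [ 0.    -0.105 -0.   ] shift old axes [0.75 0.   0.01] new axes [ 0.75  0.   -0.07]
162 [-0.    -0.068  0.047] rotvec [-0.    -0.105 -0.   ] shift old axes [ 0.75 -0.    0.01] new axes [ 0.75 -0.   -0.07]
168 [-0.   -0.07  0.04] rotvec [ 0.    -0.105  0.   ] shift old axes [0.75 0.   0.01] new axes [ 0.75 -0.   -0.07]
174 [-0.    -0.071  0.033] rotvec [ 0.    -0.105 -0.   ] shift old axes [0.75 0.   0.01] new axes [ 0.75  0.   -0.07]
180 [-0.    -0.072  0.025] rotvec [-0.    -0.105 -0.   ] shift old axes [ 0.75 -0.    0.01] new axes [ 0.75 -0.   -0.07]
```

```bash
python3 -m creep '[[0,0,0,0.1,0.1,-0.8,0],[0,0,0,0,0,-0.8,0],[0,0,0,-0.1,0,-0.75,0],[0,0,0,-0.1,0,-0.75,0],[0,0,0,0,0,-0.8,0],[0,0,0,0.1,0,-0.8,0],[0,0,0,0.2,0,-0.8,0],[0,0,0,0,0,0,0]]'
python3 - <<'E'
from h import *
p,Rn,s=now(); print(inb(p),s["contact_force"]); im=div("side"); rows([66,72])
cv2.imwrite("pics/s3.png",cv2.resize(im[150:330,180:420],(640,480),interpolation=cv2.INTER_CUBIC))
E
```

```text
time_s: 6.4
tcp_pos: [0.5067, -0.0058, 0.0838]
eef_rot: [-179.8, 39.9, -98.8]
contact_force: [0.8, -0.3, 0.8]
gripper_width: 0.0006
[-0.0002931   0.03824308  0.08384928] [ 0.83611399 -0.30555866  0.84480266]
divider_upper 0.75 1054 median polar angle 1.234 [-0.003  0.019  0.055]
divider_tab 0.8 1728 median polar angle 1.228 [-0.001  0.019  0.054]
66 [0.    0.04  0.083] rotvec [ 0.001 -0.003  0.003] shift old axes [-0.06 -0.02  0.04] new axes [-0.06 -0.02  0.04]
72 [0.    0.033 0.087] rotvec [0. 0. 0.] shift old axes [ 0.29  0.   -0.76] new axes [ 0.29  0.   -0.76]
```

View pics/s3.png

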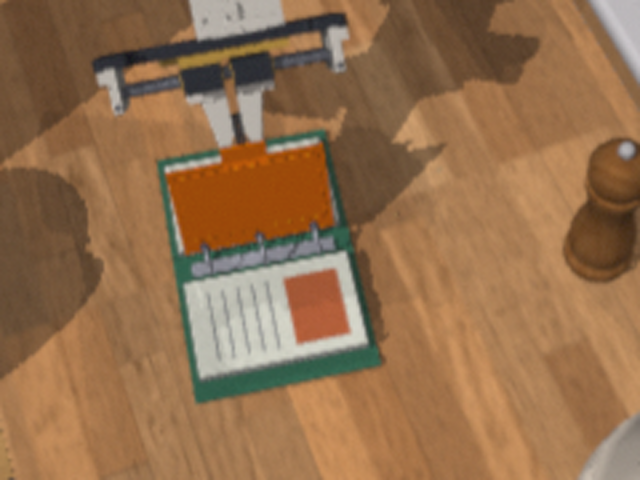

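The divider is at about 1.18 rad, following the plan. The fingertips at (240,130) are behind the tab and the binder hasn't moved. I'll carry on over the top.

```bash
python3 -m creep '[[0,0,0,0.3,0,-0.7,0],[0,0,0,0.4,0,-0.7,0],[0,0,0,0.5,0,-0.7,0],[0,0,0,0.55,0,-0.65,0],[0,0,0,0.6,0,-0.6,0],[0,0,0,0.7,0,-0.5,0],[0,0,0,0.7,0,-0.4,0],[0,0,0,0.8,0,-0.35,0]]'
python3 - <<'E'
from h import *
p,Rn,s=now(); print(inb(p),s["contact_force"]); div("side"); div("top"); rows([120,126,132,138,144,150,156,162])
E
```

```text
time_s: 7.4
tcp_pos: [0.4969, -0.0692, 0.0891]
eef_rot: [-179.9, 39.9, -98.8]
contact_force: [0.2, 0.9, -0.4]
gripper_width: 0.0006
[ 1.93620046e-05 -2.59232464e-02  8.91230750e-02] [ 0.16124569  0.87476361 -0.41230152]
divider_tab 0.8 50 median polar angle 2.026 [-0.027 -0.041  0.084]
divider_under 0.83 335 median polar angle 1.981 [-0.021 -0.024  0.055]
divider_tab 0.84 676 median polar angle 1.995 [-0.011 -0.028  0.061]
120 [-0.    -0.032  0.087] rotvec [ 0.001 -0.002  0.004] shift old axes [ 0.7   0.02 -0.26] new axes [ 0.7   0.01 -0.26]
126 [ 0.    -0.039  0.082] rotvec [0. 0. 0.] shift old axes [ 0.84 -0.   -0.15] new axes [ 0.84 -0.   -0.15]
132 [-0.    -0.046  0.078] rotvec [ 0.    -0.035  0.   ] shift old axes [ 0.82  0.   -0.05] new axes [ 0.82  0.   -0.08]
138 [-0.    -0.051  0.072] rotvec [-0.    -0.105 -0.   ] shift old axes [0.75 0.   0.01] new axes [ 0.75  0.   -0.07]
144 [ 0.    -0.056  0.067] rotvec [ 0.    -0.105  0.   ] shift old axes [ 0.75 -0.    0.01] new axes [ 0.75 -0.   -0.07]
150 [-0.    -0.061  0.061] rotvec [-0.    -0.105 -0.   ] shift old axes [0.75 0.   0.01] new axes [ 0.75  0.   -0.07]
156 [-0.    -0.065  0.054] rotvec [ 0.    -0.105 -0.   ] shift old axes [0.75 0.   0.01] new axes [ 0.75  0.   -0.07]
162 [-0.    -0.068  0.047] rotvec [-0.    -0.105 -0.   ] shift old axes [ 0.75 -0.    0.01] new axes [ 0.75 -0.   -0.07]
```

```bash
python3 -m creep '[[0,0,0,0.7,0,-0.25,0],[0,0,0,0.85,0,-0.15,0],[0,-0.04,0,0.8,0,-0.05,0],[0,-0.1,0,0.75,0,0,0],[0,-0.1,0,0.75,0,0,0],[0,-0.1,0,0.75,0,0,0],[0,-0.1,0,0.75,0,0,0],[0,0,0,0,0,0,0]]'
python3 - <<'E'
from h import *
p,Rn,s=now(); print(inb(p),s["contact_force"]); im=div("side"); div("top"); rows([162,168,174,180])
cv2.imwrite("pics/s4.png",cv2.resize(im[150:330,180:420],(640,480),interpolation=cv2.INTER_CUBIC))
E
```

```text
time_s: 8.6
tcp_pos: [0.4896, -0.1098, 0.0549]
eef_rot: [-179.6, 65.3, -98.7]
contact_force: [-0.1, 0.7, 0.2]
gripper_width: 0.0006
[-0.00081508 -0.06717162  0.05486308] [-0.09966595  0.69599946  0.24091202]
divider_upper 0.22 1225 median polar angle 0.172 [0.231 0.262 0.047]
divider_under 0.57 555 median polar angle 2.673 [-0.02  -0.051  0.026]
divider_tab 0.96 953 median polar angle 2.682 [-0.006 -0.058  0.029]
divider_upper 0.16 664 median polar angle 2.043 [ 0.256 -0.056  0.12 ]
divider_under 0.67 153 median polar angle 2.69 [-0.037 -0.069  0.032]
divider_tab 0.64 527 median polar angle 2.712 [-0.018 -0.077  0.034]
162 [-0.    -0.068  0.047] rotvec [ 0.003 -0.122  0.002] shift old axes [0.76 0.02 0.03] new axes [ 0.76  0.01 -0.07]
168 [-0.   -0.07  0.04] rotvec [ 0.    -0.105  0.   ] shift old axes [0.75 0.   0.01] new axes [ 0.75 -0.   -0.07]
174 [-0.    -0.071  0.033] rotvec [ 0.    -0.105 -0.   ] shift old axes [0.75 0.   0.01] new axes [ 0.75  0.   -0.07]
180 [-0.    -0.072  0.025] rotvec [-0.    -0.105 -0.   ] shift old axes [ 0.75 -0.    0.01] new axes [ 0.75 -0.   -0.07]
```

View pics/s4.png

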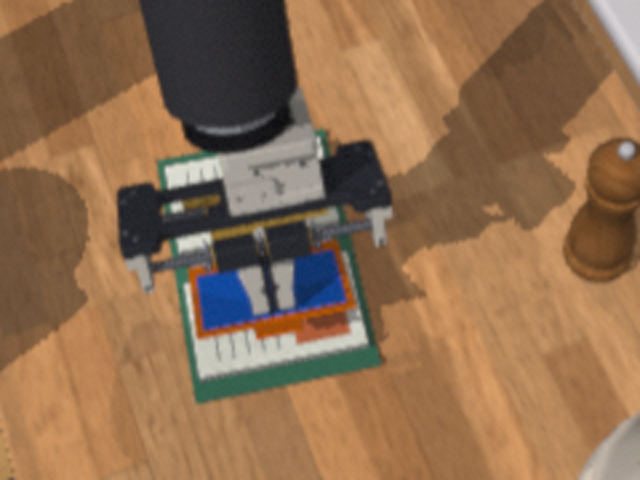

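The blue side is now up at about 2.7 rad, pressed by the tips at (268,305), and the binder is in place. I'll press it down.

```bash
python3 -m creep '[[0,-0.12,0,0.75,0,0,0],[0,-0.1,0,0.75,0,0,0],[0,-0.1,0,0.75,0,0,0],[0,-0.1,0,0.6,0,0,0],[0,0,0,0.2,0,0,0],[0,0,0,0.1,0,0,0],[0,0,0,0,0,0,0]]'
python3 - <<'E'
from h import *
p,Rn,s=now(); print(inb(p),s["contact_force"]); div("side")
E
```

```text
time_s: 9.7
tcp_pos: [0.49, -0.1158, 0.025]
eef_rot: [-175.2, 89.0, -94.1]
contact_force: [-2.7, -1.2, 12.1]
gripper_width: 0.0002
[ 0.00050853 -0.07298635  0.02504484] [-2.74158756 -1.19243717 12.0776549 ]
divider_under 0.55 121 median polar angle 3.087 [-0.042 -0.076  0.004]
divider_tab 0.64 496 median polar angle 3.099 [-0.015 -0.084  0.003]
```

```bash
python3 -m creep '[[0,0,0,0.1,0,0,0],[0,0,0,0,0,0,0],[0,0,0,-1,0,0,0],[0,0,0,-2,0,0,0],[0,0,0,-3,0,0,0],[0,0,0,-4,0,0,0],[0,0,0,-4,0,0,0],[0,0,0,0,0,0,0]]';python3 -m creep '[[0,0,0,-1,0,4,0],[0,0,0,-1,0,4,0],[0,0,0,-1,0,4,0],[0,0,0,0,0,4,0],[0,0,0,0,0,0,0]]'
python3 - <<'E'
from h import *
p,Rn,s=now(); print(s["time_s"],inb(p),s["contact_force"]); im=div("side"); div("top")
_,d=r.capture("top"); P=cloud("top",d)
for q in ["recipe_binder","divider_under","mug","mill","timer"]:
    for m in r.masks_of(q,"top")[:1]:
        X=P[m["pixels"]&(d>0)]; print(q,round(m["score"],2),np.median(X,0).round(3))
        if q[:2]=="re": print(cv2.minAreaRect(X[X[:,2]<.03][:,:2].astype(np.float32)))
        if q[:2]=="di":
            Y=np.array([inb(x) for x in P[cv2.erode(m["pixels"].astype(np.uint8),np.ones((5,5)))>0]]); print("slope dz/dy",np.polyfit(Y[:,1],Y[:,2],1))
cv2.imwrite("pics/s5.png",cv2.resize(im[100:400,180:480],(600,600),interpolation=cv2.INTER_CUBIC))
E
```

```text
time_s: 10.7
tcp_pos: [0.4932, -0.1133, 0.1688]
eef_rot: [-146.9, 88.9, -65.8]
contact_force: [0.1, -0.3, -0.6]
gripper_width: 0.0002
time_s: 11.2
tcp_pos: [0.5155, 0.0487, 0.1908]
eef_rot: [-169.8, 89.0, -88.5]
contact_force: [-1.4, -0.4, -0.1]
gripper_width: 0.0003
11.2 [-0.00024486  0.09346091  0.1908367 ] [-1.41088799 -0.39004622 -0.09004561]
divider_upper 0.17 1037 median polar angle 2.175 [ 0.261 -0.071  0.08 ]
divider_under 0.94 1201 median polar angle 3.072 [-0.    -0.055  0.004]
divider_tab 0.57 1939 median polar angle 3.074 [-0.002 -0.054  0.003]
divider_under 0.89 1232 median polar angle 3.065 [-0.    -0.054  0.003]
divider_tab 0.61 1885 median polar angle 3.061 [-0.001 -0.051  0.003]
recipe_binder 0.67 [ 0.495 -0.06   0.019]
((0.5022432804107666, -0.04274742305278778), (0.23032447695732117, 0.15105080604553223), 81.05650329589844)
divider_under 0.57 [ 0.492 -0.097  0.025]
slope dz/dy [0.04151727 0.03106044]
mill 0.98 [ 0.746 -0.14   0.138]
timer 0.66 [ 0.45  -0.321  0.041]
```

View pics/s5.png

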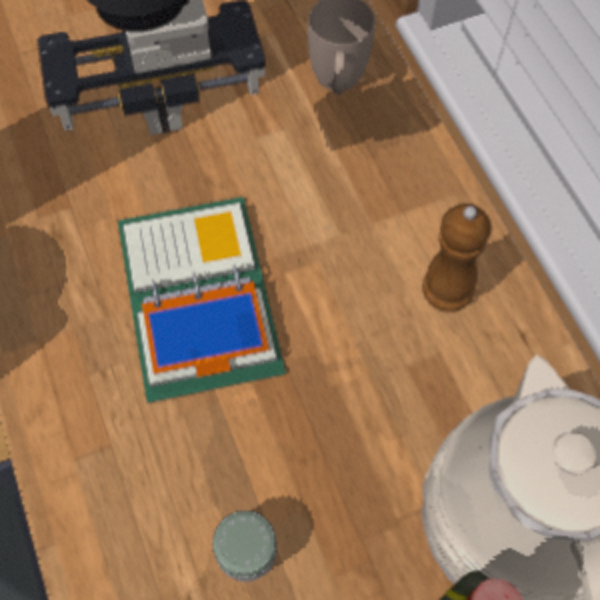

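The divider lies flat, blue side up at (205,330). The mill at (458,255), mug at (340,45) and timer at (245,545) are all standing, and the hand is clear at (155,80). I'll check the mug once more and then hand in.

Run:
```python
from h import *
_,d=r.capture("side"); P=cloud("side",d)
for m in r.masks_of("mug","side")[:1]: print(m["score"],m["rect"],np.median(P[m["pixels"]&(d>0)],0).round(3))
print(np.abs(r.get_state()["qd"]).max(), r.get_state()["contact_force"]); r.close_job()
```

```text
0.93 [335.5, 96.3, 366.1, 146.5] [0.771 0.189 0.069]
0.09678001435947088 [ 0.22400959  0.55556516 -0.33098482]
the job is handed in; nothing more can be done
```

The divider now lies flat on the right-hand page, blue side up, and I handed the job in at about 12 s of the 42 s allowed. No verdict was reported.

I pushed it with the closed fingertips from beneath its free edge, over the rings at about 1 rad/s. I pressed it down with about 12 N, then took the hand away up and to the left.

**Divider angle:** My last checks put it at about 3.12 rad, against the 3.05 rad needed. That comes from the height of its surface, and the fingertip height while pressing agreed with it being at its stop. A separate slope fit was about 0.04 rad off level and leaned the impossible way, with the outer edge below flat. I put that down to depth noise.

**Binder and bystanders:** The binder is within about 2 mm of where it lay. The mill, timer and mug are also unmoved to about 2 mm.

**Detector misses:** The mug was not found in the last top picture, so I checked it from the side camera instead. There were also a few low-score false finds of the orange facing, which I ignored.

**Contact:** The hand is clear of everything, and the force reading was only sensor noise.

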